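# Fit the blow-off lance to the bench air block

## Task

Pull the blanking plug straight out of the air block on the packing bench and lay it down inside the plastic tray. Then push the plain round end of the blow-off lance into the same port, past the seal, until it bottoms, and let go of it there. Leave the bottles and the label roll standing where they are.

Things in the scene. Friction and masses are not known exactly. Their poses are not given: they have to be found in the camera images.
- block: air block, fixed: aluminium body 80 x 84 mm, 92 mm high (dial gauge on top to 110 mm), base plate 100 x 110 x 6 mm. A level round steel push-fit fitting, 36 to 39 mm across, 52 mm long, sticks out of its front. Origin on the bench below the centre of the fitting's mouth; +x is level and points INTO the bore. Fitting x = 0 to 52 mm, plate 42 to 142 mm, body 52 to 132 mm. z up; the yaw varies
- port_mouth (a point): centre of the bore's mouth, 55 mm above the bench. Bore 22 mm wide (1 mm clearance round the shank), level, 50 mm deep to a hard bottom; lead-in cone from 28 to 22 mm over the first 6 mm. At 20 to 28 mm depth four sprung rubber seal segments leave 16 mm free: passing them takes 8 to 15 N, then about 5 N of friction in or out, which also holds the part
- port_bottom (a point): centre of the bottom of the bore, 50 mm straight in from port_mouth along the block's +x
- plug: grey plastic blanking plug, 60 g, starting in the port: head 40 mm long (x), 30 x 30 mm square section; from it along +x a round 20 mm shank 50 mm long, its last 9 mm tapering to 14 mm. Origin at the centre of the head's underside, 15 mm below the axis; +x starts along the block's +x. Its tip starts 46 mm deep, the head 4 mm clear of the mouth; pulling takes up to about 6 N over 46 mm
- plug_head (a point): centre of the plug's square head, on its axis: the place to grip it from above
- plug_tip (a point): end of the plug's shank, 70 mm from plug_head along the plug's +x
- lance: blow-off lance, 120 g, 156 mm long, starting flat on the bench: near its middle an aluminium grip block 50 mm long (x), 30 x 30 mm square; along +x a plain round tube, 20 mm diameter, 56 mm long, last 9 mm tapering to 14 mm; along -x a brass nozzle 50 mm long, 24 to 9 mm. Origin at the centre of the grip block's underside, 15 mm below the axis. Fully home, 6 mm of tube still shows
- lance_grip (a point): centre of the lance's square grip block, on its axis: the place to grip it from above
- lance_tip (a point): centre of the end face of the plain tube, 81 mm from lance_grip along the lance's +x: this end goes into the port
- tray: open grey plastic tray, loose, 0.6 kg, 170 (x) x 130 (y) x 35 mm high outside, walls and floor 4 mm; origin at the centre of its underside. It starts empty
- bottle_a: bystander: dark glass wine bottle with a paper label, full, 75 mm diameter, 300 mm tall, standing upright and loose; origin at the centre of its underside
- bottle_b: bystander: dark glass wine bottle with a paper label, full, 75 mm diameter, 300 mm tall, standing upright and loose; origin at the centre of its underside
- bottle_c: bystander: dark glass wine bottle with a paper label, full, 75 mm diameter, 300 mm tall, standing upright and loose; origin at the centre of its underside
- label_roll: bystander: roll of paper labels lying flat and loose, a ring of 90 mm outer and 38 mm inner diameter, 25 mm high; origin at the centre of its underside
Not all that is in view belongs to the job. Of the things that look like the plug, the smaller one is meant.

How it is judged:
On the way, in this order (a step that is already met when the one before it is completed fails the run):
1. the plug has been pulled and lies in the tray, let go of (x of plug_head in the frame of tray between -0.082 and 0.082 m and y of plug_head in the frame of tray between -0.062 and 0.062 m and z of plug_head in the frame of tray between 0 and 0.035 m and x of plug_tip in the frame of tray between -0.082 and 0.082 m and y of plug_tip in the frame of tray between -0.062 and 0.062 m and z of plug_tip in the frame of tray between 0 and 0.035 m and linear speed of plug below 0.02 m/s and contact force between the fingers and plug below 0.1 N and angle between tray's own z axis and vertical below 0.1 rad), for 0.2 s.
2. the plain end of the lance is fully home at the bottom of the port (distance between lance_tip and port_bottom below 0.0045 m and angle between the x axis of lance and the x axis of block, either way round below 0.12 rad), for 0.2 s.
At the end, for the whole second after the job is handed in: The lance is let go and at rest in the port, its tip centre within 4.5 mm of the centre of the bore's bottom and its axis within 0.12 rad of the bore's; the plug lies wholly inside the upright tray (both its ends within the walls and under 35 mm above the tray's underside), let go and at rest (all of step 1 and all of step 2 and linear speed of lance below 0.01 m/s and contact force between the fingers and lance below 0.1 N); the robot touches nothing.
It fails at once if the bottle a is shifted more than 30 mm or tipped over (distance of bottle_a from where it was at the start of the episode above 0.03 m or angle between bottle_a's own z axis and vertical above 0.35 rad).
It fails at once if the bottle b is shifted more than 30 mm or tipped over (distance of bottle_b from where it was at the start of the episode above 0.03 m or angle between bottle_b's own z axis and vertical above 0.35 rad).
It fails at once if the bottle c is shifted more than 30 mm or tipped over (distance of bottle_c from where it was at the start of the episode above 0.03 m or angle between bottle_c's own z axis and vertical above 0.35 rad).
It fails at once if the label roll is shifted more than 30 mm or tipped over (distance of label_roll from where it was at the start of the episode above 0.03 m or angle between label_roll's own z axis and vertical above 0.35 rad).
It also fails if it takes over 59 s, if anything falls off the work surface, if the arm or the gripper's body presses on something with over 40 N, if the wrist force passes 120 N, or if a joint passes its speed limit or range.

## Robot

A 6-joint arm with a two-finger parallel gripper is mounted at the origin on the work surface. World frame = base frame: x ahead of the robot, y to its left, z up, the work surface at z = 0. Lengths are in m, angles in rad, forces in N, time in s.
With the tool pointing down it reaches from about 0.425 to 0.95 m from the base axis. Payload 3.5 kg.
Tool frame: the origin (TCP) lies on the centre line of the jaws, within the pads' length; the fingertips stand 8 mm ahead of it and the grasp point (between the pads) lies 11 mm behind it; z points along the fingers, y is the line along which they close (so a half turn about z gives the same grasp; the last joint's range is limited). The gripper opens to 85 mm and grips with 20 to 120 N. Pads are 22 mm wide; open, the fingers measure 114 mm over their backs; the gripper's body (76 mm by 85 mm) begins 54 mm behind the grasp point. The pads swing forward as they close: fully open they stand 13 mm farther back than shut.
Start: joints at [0.996, 0.286, 1.577, -0, 1.279, -0.15], TCP at [0.278, 0.615, 0.239] pointing down, gripper open.
Joint ranges: [-2.77, 2.77], [-0.9, 2.22], [0.21, 2.48], [-1.53, 4.67], [0.24, 2.81], [-2.84, 2.84]. Speed limits (rad/s): [2.79, 2.79, 3.14, 3.14, 3.14, 3.14].

## Interface

Orientations are given as a unit quaternion [x, y, z, w].
In Python, from plant import ctrl gives the robot as it stands. The module is installed in compiled form; this text tells all that it offers.
- The arm moves only by the tool send_rows, never from a script. Its argument "steps" is a list of rows, each a list of 5 numbers: the shift along the tool's x, y, z in m, then the turn about the tool's z in degrees, then the opening, from -1 (shut) to 1 (fully open). A call has 1 to 12 rows; each row is the pose to reach, as a shift and turn from the pose commanded when the call began, along the tool's axes at that moment; what a row does not reach only later rows make up. A row lasts 1/10 s, in which the tool goes at most 50 mm and 8.59 degrees, less where a joint would pass 70% of its speed; a pose out of reach is approached as far as the arm can. A call with a gripper value outside its range is refused whole. The fingers move at their own pace and stop on an object; "squeeze" is the grip in N (left out, the last holds). Time passes only in rows, so rows that repeat a pose let the fingers close. It gives the time, the measured TCP pose, the force, the opening and the grip force at its end, in the units of the state.
- ctrl.get_state(): the state, without advancing time (a new reading comes with each control period).
- ctrl.read_camera(name): name is "side" or "top"; returns the picture (400x640x3 uint8, red, green, blue); there is no depth.
- ctrl.calibration(name): a dict with "intrinsics" (3x3 intrinsics, pixels), "extrinsics" (4x4, takes a point from world to camera coordinates). Camera axes: x right, y up, looking along -z (the intrinsics and any distortion apply to the point x, -y, -z); pixel columns grow to the right and rows downward; lengths in m; the calibration is good to about 2 mm. A picture is of the moment at which its call begins. calibration takes no time and is no camera call.
- ctrl.sign_off(): hands the job in; it is judged then, once.
The state is a dict: "time": time; "qpos": joint angles; "dq": joint speeds; "joint_efforts": joint torques, N m; "eef_pos": TCP position; "tcp_rot": TCP orientation; "contact_force": force on the tool from outside, world axes, zero at the start; "wrist_torque": the same for the moment, N m; "opening": opening from 0.0 (shut) to 1.0 (fully open); "finger_force": force on a finger pad.
Only numpy, scipy, OpenCV 4.12 (cv2) and the standard library are available. Lean on these libraries where they do the work, as an engineer would, in place of code of your own. Each camera call takes 0.05 s, during which the arm holds its last target. There are 200 camera calls.

## Working session

There is one attempt and no reset: what is moved stays moved. The work goes in short steps, Python scripts to look and compute and a tool call to move; the robot and the scene stay as the last step left them, time stands still between calls to the robot, and variables do not carry over. Pictures are saved under pics/ and viewed, at most 10 in all, crops included, and the job is handed in when it is done.

Besides the shell and the picture viewer there is one more tool, called after "Request:" as name([rows], argument=value, ...), one row to a line, values as JSON. send_rows: Moves the arm, as the interface text tells. Its arguments: {"type":"object","properties":{"steps":{"type":"array","items":{"type":"array","items":{"type":"number"}}},"squeeze":{"type":"number"}},"required":["steps"]}

```bash
mkdir -p pics; python3 - <<'E'
from plant import ctrl
import cv2
for n in("side","top"):
    im=ctrl.read_camera(n); cv2.imwrite(f"pics/{n}0.png",im[:,:,::-1])
    c=ctrl.calibration(n); print(n,c)
s=ctrl.get_state();print(s)
E
```

```text
side {'intrinsics': array([[498.56679998,   0.        , 317.05364131],
       [  0.        , 498.56679998, 202.77141454],
       [  0.        ,   0.        ,   1.        ]]), 'extrinsics': array([[ 0.75879041, -0.6513146 , -0.0051388 , -0.36256007],
       [ 0.46626588,  0.53766343,  0.70250563, -0.34131017],
       [-0.45478923, -0.53545058,  0.71165963, -1.10115992],
       [ 0.        ,  0.        ,  0.        ,  1.        ]])}
top {'intrinsics': array([[458.7773262 ,   0.        , 320.71988525],
       [  0.        , 458.7773262 , 200.34593788],
       [  0.        ,   0.        ,   1.        ]]), 'extrinsics': array([[ 0.01005225, -0.99985667,  0.01362295,  0.06558808],
       [ 0.99501311,  0.01135373,  0.09909598, -0.53564489],
       [-0.09923645,  0.01255888,  0.99498462, -1.32284826],
       [ 0.        ,  0.        ,  0.        ,  1.        ]])}
{'time': 0.1, 'qpos': array([ 9.95969604e-01,  2.87106243e-01,  1.57804212e+00, -2.70523068e-05,
        1.27858407e+00, -1.50024670e-01]), 'dq': array([ 9.89770618e-05, -2.05129709e-03, -2.80587083e-03,  7.32509324e-04,
        3.20044691e-04, -8.90430309e-04]), 'joint_efforts': array([ 1.79978921e-03, -4.07299554e+01, -2.93697202e+01, -8.17527166e-05,
        3.40861683e-03,  2.97484362e-06]), 'eef_pos': array([0.27787074, 0.61451803, 0.23805979]), 'tcp_rot': array([ 2.10803632e-01,  9.77527843e-01, -1.00497926e-03, -3.67214591e-04]), 'contact_force': array([ 0.4020511 ,  0.62610809, -0.48271963]), 'wrist_torque': array([-0.01449597, -0.0229437 ,  0.03855323]), 'finger_force': 0.0, 'opening': 0.9991186515888169}
```

View pics/side0.png

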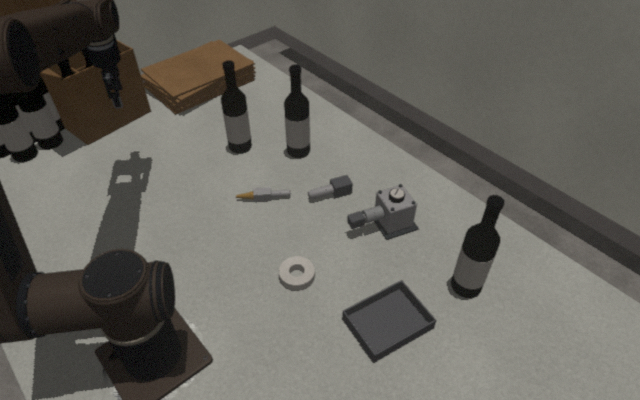

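View pics/top0.png

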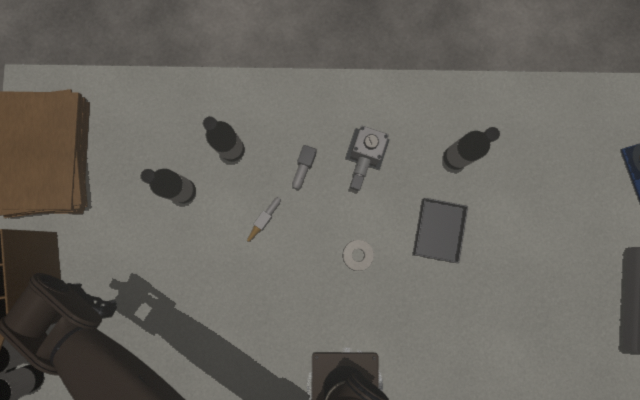

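The side view shows the block at (396,208) with the plug head at (358,219). The lance runs from (238,196) to (290,193), the decoy plug is at (330,188) and the tray at (389,320). In the top view the plug head is at (356,184), the lance at (264,219) and the tray at (441,231). I'll take enlarged crops next.

```bash
python3 - <<'E'
import cv2
a=cv2.imread("pics/top0.png")[115:270,235:480]; b=cv2.imread("pics/side0.png")[165:245,225:425]
a=cv2.convertScaleAbs(a,alpha=1.6);b=cv2.convertScaleAbs(b,alpha=1.6)
cv2.imwrite("pics/topc.png",cv2.resize(a,None,fx=3.2,fy=3.2,interpolation=cv2.INTER_CUBIC))
cv2.imwrite("pics/sidec.png",cv2.resize(b,None,fx=4,fy=4,interpolation=cv2.INTER_CUBIC))
E
```

```text
(no output)
```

View pics/topc.png

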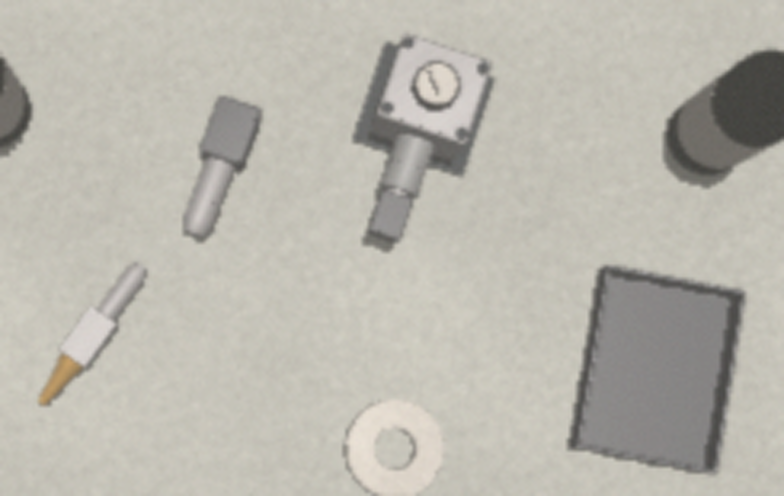

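View pics/sidec.png

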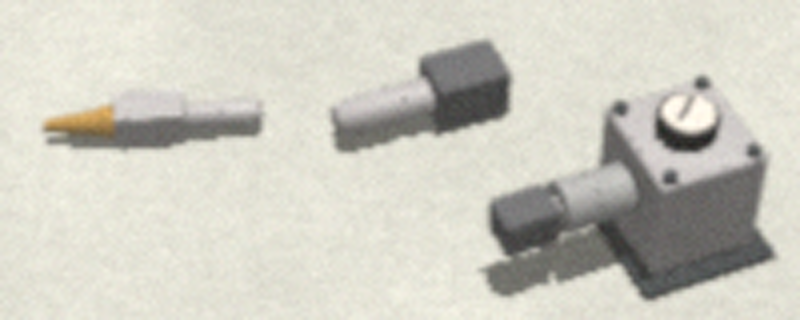

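In the top crop the screws sit at (407,42), (484,68), (463,133) and (388,106). The lance nozzle tip is at (44,403) and its tube end at (139,267). The tray corners are (603,266), (744,292), (715,471) and (570,448). In the side crop the screws are at (621,107), (702,82), (755,151) and (670,177), and the lance runs from (43,127) to (262,117).

```bash
cat > h.py <<'E'
import numpy as np
from plant import ctrl
def ray(n,p):
    c=ctrl.calibration(n);K=c["intrinsics"];E=c["extrinsics"]
    d=np.linalg.solve(K,[p[0],p[1],1.]);d=E[:3,:3].T@(d*[1,-1,-1])
    return -E[:3,:3].T@E[:3,3],d/np.linalg.norm(d)
def plane(n,p,z):
    o,d=ray(n,p);return o+d*(z-o[2])/d[2]
def tri(pt,ps):
    A=np.zeros((3,3));b=np.zeros(3);R=[ray("top",pt),ray("side",ps)]
    for o,d in R:
        M=np.eye(3)-np.outer(d,d);A+=M;b+=M@o
    x=np.linalg.solve(A,b);return x,max(np.linalg.norm(np.cross(x-o,d)) for o,d in R)
def proj(n,X):
    c=ctrl.calibration(n);v=c["extrinsics"]@np.r_[X,1];v=v[:3]*[1,-1,-1];u=c["intrinsics"]@v;return u[:2]/u[2]
T=lambda x,y:(x/3.2+235-.34,y/3.2+115-.34)
S=lambda x,y:(x/4+225-.37,y/4+165-.37)
E
python3 - <<'E'
from h import *
np.set_printoptions(precision=4,suppress=True)
def yaw(v):return np.degrees(np.arctan2(v[1],v[0]))
t=[(407,42),(484,68),(463,133),(388,106)];s=[(621,107),(702,82),(755,151),(670,177)]
# screws: far-left, far-right, near-right, near-left
P=[]
for a,b in zip(t,s):
    x,e=tri(T(*a),S(*b));P.append(x);print("screw",x,e)
P=np.array(P);print("z",P[:,2].mean())
for nm,Q in(("tri",P),("top",np.array([plane("top",T(*a),.092) for a in t])),("side",np.array([plane("side",S(*b),.092) for b in s]))):
    c=Q.mean(0);xd=Q[0]+Q[1]-Q[2]-Q[3];yd=Q[0]-Q[1]+Q[3]-Q[2];w=np.radians((yaw(xd)+yaw(yd)-90)/2)
    u=np.r_[np.cos(w),np.sin(w),0];print(nm,c,yaw(xd),yaw(yd)-90,"mouth",c-.092*u,"plughead",c-.116*u)
print("fitting line top z55:",plane("top",T(413,137),.074),plane("top",T(398,190),.074))
print("plughead topface top",plane("top",T(393,214),.07)," side",plane("side",S(524,200),.07))
print(tri(T(393,214),S(524,200)))
a=tri(T(44,403),S(43,127));b=tri(T(139,267),S(262,117));print("lance",a,b,yaw(b[0]-a[0]),np.linalg.norm(b[0]-a[0]))
for n,f,p,q in(("top",T,(44,403),(139,267)),("side",S,(43,125),(262,117))):
    a=plane(n,f(*p),.015);b=plane(n,f(*q),.015);u=(b-a)/np.linalg.norm(b-a);print(n,a,b,yaw(u),np.linalg.norm(b-a),"grip",(a+75*(b-a)/156))
tr=np.array([plane("top",T(*p),.035) for p in[(603,266),(744,292),(715,471),(570,448)]])
c=tr.mean(0);print("tray",tr,c,yaw(tr[0]+tr[1]-tr[2]-tr[3]))
for n,p in(("roll",(393,450)),):print(n,plane("top",T(*p),.02))
E
```

```text
screw [ 0.7148 -0.0272  0.0863] 0.0276792536757503
screw [ 0.687  -0.0926  0.1672] 0.010873955782106894
screw [ 0.6718 -0.1076  0.1178] 0.02762029427606204
screw [ 0.7035 -0.0396  0.0223] 0.011551209673573388
z 0.09838127370684935
tri [ 0.6943 -0.0668  0.0984] 45.87182808314656 -24.056117693916278 mouth [ 0.6039 -0.0842  0.0984] plughead [ 0.5804 -0.0887  0.0984]
top [ 0.6966 -0.0681  0.092 ] -16.942742479068972 -18.843011927138804 mouth [ 0.609  -0.0398  0.092 ] plughead [ 0.5862 -0.0324  0.092 ]
side [ 0.7007 -0.0635  0.092 ] 71.31630691844856 71.74330683313244 mouth [ 0.6715 -0.1507  0.092 ] plughead [ 0.6639 -0.1735  0.092 ]
fitting line top z55: [ 0.655  -0.0501  0.074 ] [ 0.6069 -0.0367  0.074 ]
plughead topface top [ 0.5858 -0.0327  0.07  ]  side [ 0.5895 -0.0256  0.07  ]
(array([ 0.5841, -0.0315,  0.0786]), np.float64(0.0006095245210303717))
lance (array([0.4138, 0.2818, 0.0216]), np.float64(0.0012306498297769625)) (array([0.5427, 0.1972, 0.0113]), np.float64(0.0012077114439051622)) -33.29551587055376 0.15447185073788922
top [0.415  0.2821 0.015 ] [0.5413 0.1975 0.015 ] -33.798807655675446 0.15199341271070974 grip [0.4757 0.2414 0.015 ]
side [0.4172 0.2903 0.015 ] [0.5414 0.1934 0.015 ] -37.94624057914578 0.1575843451758768 grip [0.4769 0.2437 0.015 ]
tray [[ 0.545  -0.2286  0.035 ]
 [ 0.5225 -0.3579  0.035 ]
 [ 0.3597 -0.328   0.035 ]
 [ 0.3791 -0.1967  0.035 ]] [ 0.4516 -0.2778  0.035 ] -10.65040759137049
roll [ 0.3754 -0.0378  0.02  ]
```

The side-view screw order was off by one position, so I'll redo the triangulation and also locate the bottles.

```bash
python3 - <<'E'
from h import *
np.set_printoptions(precision=4,suppress=True)
def yaw(v):return np.degrees(np.arctan2(v[1],v[0]))
t=[(407,42),(484,68),(463,133),(388,106)];s=[(702,82),(755,151),(670,177),(621,107)]
R=[tri(T(*a),S(*b)) for a,b in zip(t,s)];P=np.array([r[0] for r in R]);print(P,[r[1] for r in R])
for nm,Q in(("tri",P),("top",np.array([plane("top",T(*a),.092) for a in t])),("side",np.array([plane("side",S(*b),.092) for b in s]))):
    c=Q.mean(0);xd=Q[0]+Q[1]-Q[2]-Q[3];yd=Q[0]-Q[1]+Q[3]-Q[2];w=np.radians((yaw(xd)+yaw(yd)-90)/2)
    u=np.r_[np.cos(w),np.sin(w),0];print(nm,c,yaw(xd),yaw(yd)-90,"mouth",c-.092*u,"plughead",c-.116*u)
for n,p in(("a",(186,192)),("b",(236,154)),("c",(453,163))):print(n,plane("top",p,0))
for n,p in(("1",(238,144)),("2",(298,150)),("c",(468,286))):print(n,plane("side",p,0))
E
```

```text
[[ 0.7362 -0.0426  0.0973]
 [ 0.7132 -0.1105  0.0984]
 [ 0.6541 -0.0913  0.0993]
 [ 0.6773 -0.0252  0.0988]] [np.float64(0.0006313320680862333), np.float64(0.00039488904443741836), np.float64(0.00010447265129315352), np.float64(0.0002796896344697394)]
tri [ 0.6952 -0.0674  0.0984] -17.23252867285097 -19.040224593702703 mouth [ 0.6078 -0.0388  0.0984] plughead [ 0.585  -0.0313  0.0984]
top [ 0.6966 -0.0681  0.092 ] -16.942742479068972 -18.843011927138804 mouth [ 0.609  -0.0398  0.092 ] plughead [ 0.5862 -0.0324  0.092 ]
side [ 0.7007 -0.0635  0.092 ] -18.256693166867542 -18.683693081551482 mouth [ 0.6134 -0.0343  0.092 ] plughead [ 0.5906 -0.0267  0.092 ]
a [0.558  0.4742 0.    ]
b [0.6753 0.3283 0.    ]
c [ 0.656  -0.3292  0.    ]
1 [0.5669 0.4998 0.    ]
2 [0.6953 0.3475 0.    ]
c [ 0.6797 -0.3366  0.    ]
```

Request:
send_rows([
  [-0.546,-0.461,0.08,-6.3,0.6],
  [-0.546,-0.461,0.08,-6.3,0.6],
  [-0.546,-0.461,0.08,-6.3,0.6],
  [-0.546,-0.461,0.08,-6.3,0.6],
  [-0.546,-0.461,0.08,-6.3,0.6],
  [-0.546,-0.461,0.08,-6.3,0.6],
  [-0.546,-0.461,0.08,-6.3,0.6],
  [-0.546,-0.461,0.08,-6.3,0.6],
  [-0.546,-0.461,0.08,-6.3,0.6],
  [-0.546,-0.461,0.08,-6.3,0.6],
  [-0.546,-0.461,0.08,-6.3,0.6],
  [-0.546,-0.461,0.08,-6.3,0.6],
], squeeze=40)

```text
time: 1.3
eef_pos: [0.5349, 0.0748, 0.172]
tcp_rot: [0.157, 0.988, 0.0, -0.0]
contact_force: [-0.2, -0.1, 0.0]
opening: 0.798
finger_force: 0.0
```

Request:
send_rows([
  [-0.04,-0.04,0,0,0.6],
  [-0.07,-0.075,0,0,0.6],
  [-0.07,-0.075,0,0,0.6],
  [-0.07,-0.075,0,0,0.6],
])

```text
time: 1.7
eef_pos: [0.5779, -0.0174, 0.1719]
tcp_rot: [0.158, 0.987, 0.0, -0.001]
contact_force: [-0.5, -0.6, -0.1]
opening: 0.802
finger_force: 0.0
```

```bash
python3 - <<'E'
from h import *
import cv2
s=ctrl.get_state();print(s["eef_pos"],s["tcp_rot"],s["time"])
a=ctrl.read_camera("top")[125:245,270:430,::-1];b=ctrl.read_camera("side")[160:250,310:430,::-1]
f=lambda i:cv2.resize(cv2.convertScaleAbs(i,alpha=1.6),(400*i.shape[1]//i.shape[1],400*i.shape[0]//i.shape[1]),interpolation=cv2.INTER_CUBIC)
A,B=f(a),f(b);cv2.imwrite("pics/c1.png",np.hstack([A,B]));print(A.shape,B.shape) if A.shape==B.shape else 0
print(proj("top",s["eef_pos"]),proj("side",s["eef_pos"]))
E
```

```text
[ 0.57794484 -0.01735501  0.1719362 ] [ 1.58129342e-01  9.87418153e-01  2.04134859e-04 -6.78154508e-04] 1.7
(300, 400, 3) (300, 400, 3)
[355.27674643 179.0035455 ] [352.00770743 186.74219619]
```

View pics/c1.png

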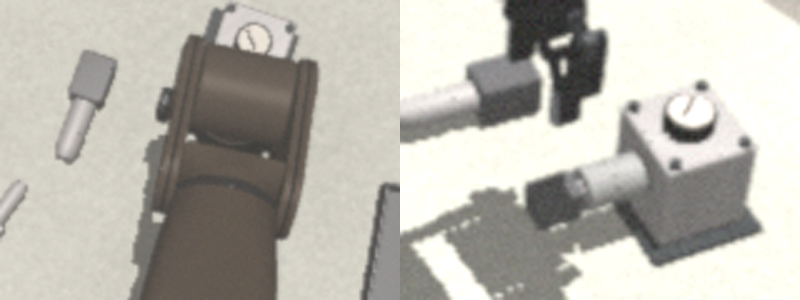

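The side crop shows the open fingers just behind and above the plug head, with nothing in the way underneath. I'll go down now.

Request:
send_rows([
  [-0.012,-0.0105,0.03,0,0.6],
  [-0.012,-0.0105,0.07,0,0.6],
  [-0.012,-0.0105,0.1,0,0.6],
  [-0.012,-0.0105,0.122,0,0.6],
  [-0.012,-0.0105,0.122,0,0.6],
  [-0.012,-0.0105,0.122,0,0.6],
])

```text
time: 2.4
eef_pos: [0.5859, -0.0285, 0.0508]
tcp_rot: [0.156, 0.988, 0.0, -0.0]
contact_force: [-0.5, 0.7, -0.0]
opening: 0.8
finger_force: 0.0
```

```bash
python3 - <<'E'
from h import *
import cv2
s=ctrl.get_state();print(s["eef_pos"],s["tcp_rot"],s["time"],s["contact_force"])
b=ctrl.read_camera("side")[160:250,310:430,::-1]
cv2.imwrite("pics/c2.png",cv2.resize(cv2.convertScaleAbs(b,alpha=1.6),None,fx=6,fy=6,interpolation=cv2.INTER_CUBIC))
E
```

```text
[ 0.58592207 -0.0285309   0.05082347] [ 1.55797703e-01  9.87788948e-01  6.45131780e-05 -2.55383456e-04] 2.4 [-0.50400953  0.68252303 -0.02485626]
```

View pics/c2.png

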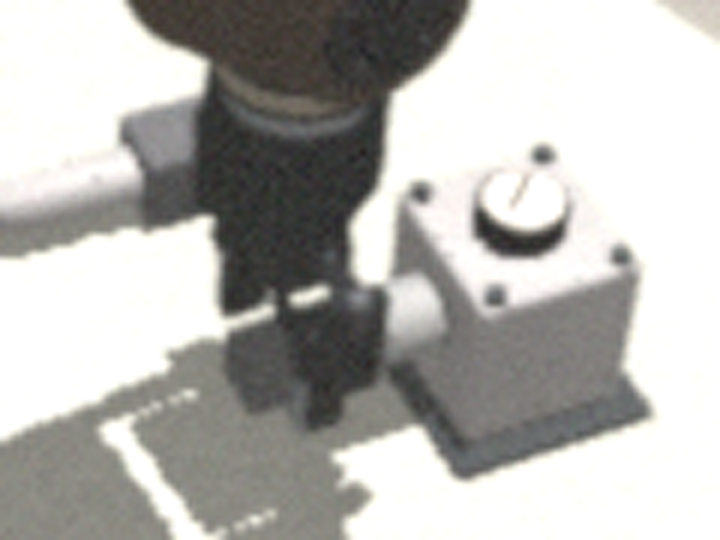

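The fingers straddle the head, with the near fingertip at about (320,425) in the crop. I'll close.

Request:
send_rows([
  [0,0,0,0,-0.2],
  [0,0,0,0,-0.4],
  [0,0,0,0,-1],
  [0,0,0,0,-1],
  [0,0,0,0,-1],
  [0,0,0,0,-1],
], squeeze=50)

```text
time: 3.05
eef_pos: [0.587, -0.0299, 0.0518]
tcp_rot: [0.157, 0.988, 0.0, 0.001]
contact_force: [-1.0, 1.8, 5.7]
opening: 0.336
finger_force: 50.6
```

```bash
python3 -c "
from h import *
s=ctrl.get_state();print(s)"
```

```text
{'time': 3.05, 'qpos': array([-2.23606437e-01,  3.20028696e-01,  1.91178785e+00,  5.42337216e-04,
        9.07991788e-01, -1.47973219e+00]), 'dq': array([ 0.00061253,  0.00103223,  0.00124787, -0.0018274 ,  0.00033608,
        0.00049964]), 'joint_efforts': array([-1.05763558e+00, -3.30269158e+01, -2.18676585e+01, -2.71472409e-01,
       -1.91832902e-01,  2.13906937e-02]), 'eef_pos': array([ 0.58704199, -0.02991687,  0.05177612]), 'tcp_rot': array([1.56851505e-01, 9.87621772e-01, 1.54351884e-04, 9.04368621e-04]), 'contact_force': array([-1.03435565,  1.79301184,  5.72198446]), 'wrist_torque': array([ 0.2542987 , -0.0252861 ,  0.02170117]), 'finger_force': 50.64911663532257, 'opening': 0.3356184558301415}
```

Request:
send_rows([
  [0.008,0,0,0,-1],
  [0.016,0,0,0,-1],
  [0.024,0,0,0,-1],
  [0.032,0,0,0,-1],
  [0.04,0,0,0,-1],
  [0.048,0,0,0,-1],
  [0.058,0,0,0,-1],
  [0.075,0,0,0,-1],
  [0.075,0,0,0,-1],
])

```text
time: 3.95
eef_pos: [0.512, -0.0058, 0.0495]
tcp_rot: [0.157, 0.988, 0.0, -0.002]
contact_force: [-0.5, 0.1, -0.2]
opening: 0.342
finger_force: 51.3
```

Request:
send_rows([
  [0,0,-0.04,0,-1],
  [0.002,-0.04,-0.06,-2,-1],
  [0.004,-0.09,-0.06,-4,-1],
  [0.005,-0.14,-0.06,-7.3,-1],
  [0.006,-0.19,-0.06,-7.3,-1],
  [0.008,-0.24,-0.06,-7.3,-1],
  [0.008,-0.2815,-0.06,-7.3,-1],
  [0.008,-0.2815,-0.06,-7.3,-1],
  [0.008,-0.2815,-0.04,-7.3,-1],
  [0.008,-0.2815,-0.04,-7.3,-1],
])

```text
time: 4.95
eef_pos: [0.4187, -0.2704, 0.0883]
tcp_rot: [0.094, 0.996, 0.002, -0.002]
contact_force: [-0.6, 0.1, -0.8]
opening: 0.341
finger_force: 51.4
```

```bash
python3 - <<'E'
from h import *
import cv2
s=ctrl.get_state();print(s["eef_pos"],s["tcp_rot"],s["opening"])
b=ctrl.read_camera("side")[230:370,310:470,::-1]
cv2.imwrite("pics/c3.png",cv2.resize(cv2.convertScaleAbs(b,alpha=1.8),None,fx=4,fy=4,interpolation=cv2.INTER_CUBIC))
E
```

```text
[ 0.41871243 -0.27042413  0.08827817] [ 0.09390055  0.99557789  0.0017776  -0.00204661] 0.34071194500644414
```

View pics/c3.png

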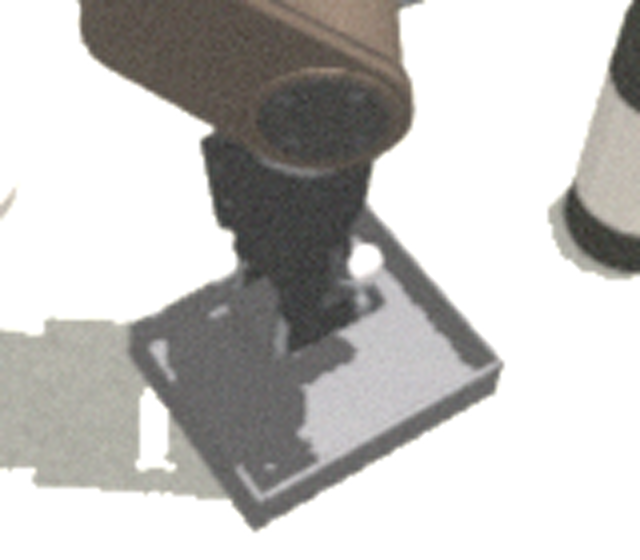

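The plug hangs over the tray with its light shank tip at crop (365,262). The tray rim runs around (130,330), (255,525), (500,365) and (370,210). I'll lower it and release.

Request:
send_rows([
  [0,0,0.03,0,-1],
  [0,0,0.055,0,-1],
  [0,0,0.066,0,-1],
  [0,0,0.071,0,-1],
  [0,0,0.073,0,-1],
  [0,0,0.073,0,-1],
  [0,0,0.073,0,0.1],
  [0,0,0.073,0,0.1],
  [0,0,0.073,0,0.1],
  [0,0,0.073,0,0.1],
])

```text
time: 6.0
eef_pos: [0.4203, -0.2721, 0.0179]
tcp_rot: [0.094, 0.996, -0.0, 0.0]
contact_force: [-0.2, -0.3, 0.6]
opening: 0.548
finger_force: 0.0
```

Request:
send_rows([
  [0,0,-0.03,0,0.1],
  [0,0,-0.07,0,0.1],
  [0,0.05,-0.1,0,0.1],
  [0,0.1,-0.1,0,0.4],
  [0,0.15,-0.1,0,0.6],
  [0,0.2,-0.1,0,0.6],
  [0,0.2,-0.1,0,0.6],
])

```text
time: 6.7
eef_pos: [0.4572, -0.0712, 0.1175]
tcp_rot: [0.091, 0.996, 0.001, -0.0]
contact_force: [-0.2, -0.4, -0.6]
opening: 0.797
finger_force: 0.0
```

```bash
python3 - <<'E'
from h import *
import cv2
s=ctrl.get_state();print(s["eef_pos"],s["tcp_rot"],s["opening"],s["finger_force"])
im=ctrl.read_camera("side")[:,:,::-1];b=im[230:370,310:470];t=ctrl.read_camera("top")[180:285,400:480,::-1]
f=lambda i:cv2.resize(cv2.convertScaleAbs(i,alpha=1.8),(480*i.shape[1]//i.shape[0],480),interpolation=cv2.INTER_CUBIC)
o=cv2.resize(np.hstack([f(t),f(b)]),(790,420));cv2.imwrite("pics/c4.png",o)
E
```

```text
[ 0.45724607 -0.07116337  0.11752488] [ 9.09429554e-02  9.95855913e-01  6.08550889e-04 -9.60062026e-05] 0.7971071623800374 0.0
```

View pics/c4.png

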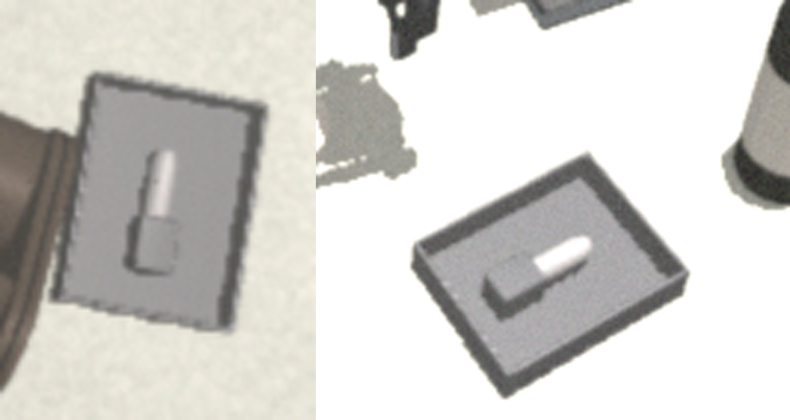

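The plug lies flat inside the tray in both views. Next is the lance.

Request:
send_rows([
  [0.005,0.04,0,6,0.6],
  [0.01,0.09,0,12,0.6],
  [0.02,0.14,0,18,0.6],
  [0.025,0.19,0,24,0.6],
  [0.03,0.24,0,24,0.6],
  [0.038,0.285,0,24,0.6],
  [0.038,0.311,0,24,0.6],
  [0.038,0.311,0,24,0.6],
  [0.038,0.311,0.03,24,0.6],
  [0.038,0.311,0.03,24,0.6],
])

```text
time: 7.8
eef_pos: [0.4759, 0.2347, 0.084]
tcp_rot: [0.299, 0.954, -0.002, -0.003]
contact_force: [-0.5, -0.3, -0.8]
opening: 0.798
finger_force: 0.0
```

```bash
python3 - <<'E'
from h import *
import cv2
s=ctrl.get_state();print(s["eef_pos"],s["tcp_rot"],s["opening"],s["contact_force"])
b=ctrl.read_camera("side")[150:230,220:320,::-1]
cv2.imwrite("pics/c5.png",cv2.resize(cv2.convertScaleAbs(b,alpha=1.4),None,fx=6,fy=6,interpolation=cv2.INTER_CUBIC))
im=cv2.imread("pics/top0.png");h=cv2.cvtColor(im,cv2.COLOR_BGR2HSV)
m=(h[...,1]>90)&(h[...,0]<25);m[:195]=0;m[245:]=0;m[:,:240]=0;m[:,290:]=0
y,x=np.nonzero(m);print("nozzle",x.mean(),y.mean(),len(x),plane("top",(x.mean(),y.mean()),.016))
g=plane("top",T(90,337),.03);print("block top centre",g, "tube end",plane("top",T(139,267),.015))
E
```

```text
[0.47590025 0.23469715 0.08396325] [ 0.2994448   0.95410514 -0.00242445 -0.00321292] 0.7982629880690124 [-0.46092149 -0.31086902 -0.76020822]
nozzle 253.28358208955223 232.77611940298507 67 [0.43797915 0.26824793 0.016     ]
block top centre [0.47511736 0.23966229 0.03      ] tube end [0.54127614 0.19753331 0.015     ]
```

View pics/c5.png

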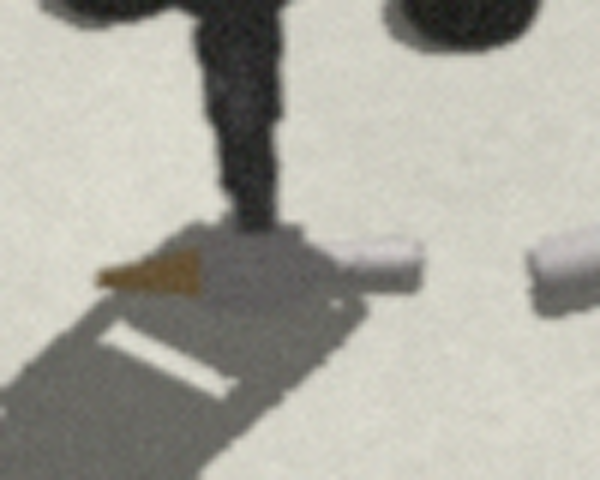

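The fingers line up over the grip block at about crop (255,265), with the axis running the same way. I'll lower and grip.

Request:
send_rows([
  [0.003,0.005,0.03,0,0.6],
  [0.003,0.005,0.055,0,0.6],
  [0.003,0.005,0.073,0,0.6],
  [0.003,0.005,0.073,0,0.6],
  [0.003,0.005,0.073,0,0],
  [0.003,0.005,0.073,0,-0.3],
  [0.003,0.005,0.073,0,-1],
  [0.003,0.005,0.073,0,-1],
  [0.003,0.005,0.073,0,-1],
  [0.003,0.005,0.073,0,-1],
], squeeze=70)

```text
time: 8.85
eef_pos: [0.4801, 0.2433, 0.0167]
tcp_rot: [0.298, 0.954, 0.001, 0.002]
contact_force: [0.3, -2.0, 6.4]
opening: 0.333
finger_force: 71.8
```

Request:
send_rows([
  [0,0,-0.04,0,-1],
  [0,0,-0.08,0,-1],
  [-0.03,-0.033,-0.09,-4,-1],
  [-0.06,-0.066,-0.09,-9,-1],
  [-0.09,-0.1,-0.09,-13,-1],
  [-0.12,-0.134,-0.09,-16.6,-1],
  [-0.15,-0.168,-0.09,-16.6,-1],
  [-0.166,-0.187,-0.09,-16.6,-1],
  [-0.166,-0.187,-0.09,-16.6,-1],
  [-0.166,-0.187,-0.07,-16.6,-1],
  [-0.166,-0.187,-0.05,-16.6,-1],
  [-0.166,-0.187,-0.05,-16.6,-1],
])

```text
time: 10.05
eef_pos: [0.5054, -0.0039, 0.0617]
tcp_rot: [0.157, 0.988, 0.0, -0.004]
contact_force: [-0.3, 0.2, -1.3]
opening: 0.336
finger_force: 70.8
```

Request:
send_rows([
  [0,0,0,0,-1],
  [0,0,0,0,-1],
])

```text
time: 10.25
eef_pos: [0.509, -0.0048, 0.0656]
tcp_rot: [0.157, 0.988, 0.0, 0.001]
contact_force: [-0.5, 0.3, -1.1]
opening: 0.333
finger_force: 70.8
```

```bash
python3 - <<'E'
from h import *
import cv2
s=ctrl.get_state();print(s["eef_pos"],s["tcp_rot"],s["opening"],s["contact_force"],s["wrist_torque"])
p=s["eef_pos"];a,b=s["tcp_rot"][:2];w=2*np.arctan2(b,a);x=np.r_[np.cos(w),np.sin(w)];y=np.r_[np.sin(w),-np.cos(w)]
d=np.array([.587,-.0299])-p[:2];print("tool yaw",np.degrees(w),"to plug TCP: x",d@x,"y",d@y)
b=ctrl.read_camera("side")[165:245,310:420,::-1]
cv2.imwrite("pics/c6.png",cv2.resize(cv2.convertScaleAbs(b,alpha=1.4),None,fx=7,fy=7,interpolation=cv2.INTER_CUBIC))
E
```

```text
[ 0.50895064 -0.00477829  0.0656385 ] [1.57241276e-01 9.87559825e-01 1.20718029e-05 8.78969172e-04] 0.33325625257100533 [-0.54849872  0.2610161  -1.0727315 ] [-0.02455113  0.02629857 -0.01589503]
tool yaw 161.9063807470963 to plug TCP: x -0.08199191193170041 y 0.00036038712950208635
```

View pics/c6.png

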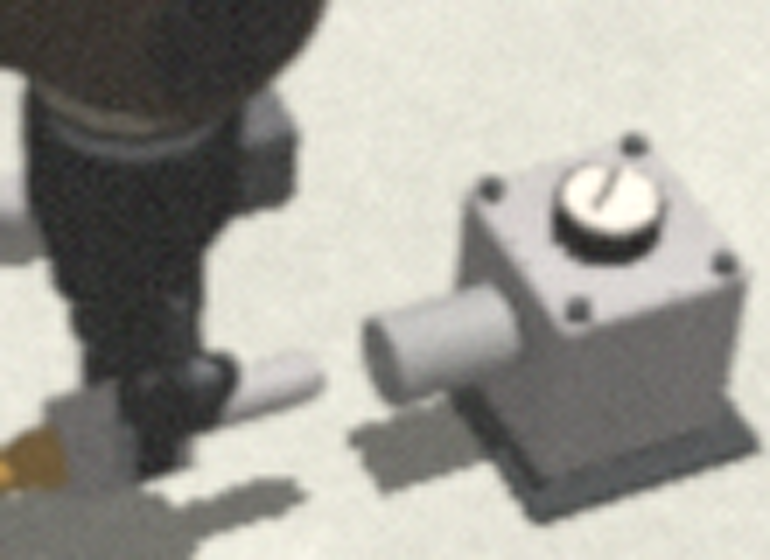

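The side crop shows the lance gripped level and in line with the open port. Its tube end is at (312,375) and the mouth's centre at about (385,360). I'll check the height numerically.

```bash
python3 - <<'E'
from h import *
f=lambda X:(np.array(proj("side",X))-[310,165]+.43)*7
u=np.r_[.9508,-.3098,0];tcp=np.r_[.509,-.0048,.0656]
for z in(.055,.060):print("mouth",z,f([.6098,-.0373,z]))
for dz in(-.0017,.002,-.005):print("tip",dz,f(tcp+.0785*u+[0,0,dz]))
print("body corner near-left top", f([.6773-.004,-.0252+.005,.092]))
for z in(.098,.092):print("gauge/body centre",f([.6952,-.0674,z]))
print(f(tcp))
E
```

```text
mouth 0.055 [380.81355709 368.97960218]
mouth 0.06 [381.63355901 359.93793414]
tip -0.0017 [316.86446914 374.19482753]
tip 0.002 [317.34804999 367.44815055]
tip -0.005 [316.43481011 380.18921444]
body corner near-left top [474.55758714 198.20111964]
gauge/body centre [606.80585861 226.31012913]
gauge/body centre [605.08842272 237.62354693]
[124.32113957 431.86747357]
```

Coaxial extrapolation in the picture puts the tip about 4–9 mm high. I'll drop it 7 mm, since the 14 mm tip has 4 mm to spare in the bore, and then correct by force.

Request:
send_rows([
  [0,0,0.007,0,-1],
  [0,0,0.007,0,-1],
  [-0.01,0,0.007,0,-1],
  [-0.018,0,0.007,0,-1],
  [-0.024,0,0.007,0,-1],
  [-0.028,0,0.007,0,-1],
  [-0.032,0,0.007,0,-1],
  [-0.032,0,0.007,0,-1],
])

```text
time: 11.1
eef_pos: [0.5392, -0.0154, 0.0576]
tcp_rot: [0.158, 0.987, -0.0, 0.0]
contact_force: [0.6, -0.1, -1.7]
opening: 0.335
finger_force: 70.8
```

Request:
send_rows([
  [-0.003,0,0,0,-1],
  [-0.006,0,0,0,-1],
  [-0.009,0,0,0,-1],
  [-0.012,0,0,0,-1],
  [-0.012,0,0,0,-1],
])

```text
time: 11.6
eef_pos: [0.5498, -0.0183, 0.0572]
tcp_rot: [0.157, 0.988, 0.001, -0.001]
contact_force: [-0.5, 3.6, -1.8]
opening: 0.335
finger_force: 70.8
```

```bash
python3 - <<'E'
from h import *
s=ctrl.get_state();print(s["eef_pos"],s["tcp_rot"],s["opening"],s["contact_force"],s["wrist_torque"])
E
```

```text
[ 0.54979219 -0.01827634  0.05717085] [ 1.57479779e-01  9.87521830e-01  5.34239711e-04 -6.84980939e-04] 0.3352772551885098 [-0.51714667  3.58719515 -1.81765752] [0.46772112 0.17402254 0.18604183]
```

Request:
send_rows([
  [0,0.001,0.0003,0,-1],
  [-0.003,0.001,0.0003,0,-1],
  [-0.006,0.001,0.0003,0,-1],
  [-0.009,0.001,0.0003,0,-1],
  [-0.012,0.001,0.0003,0,-1],
  [-0.012,0.001,0.0003,0,-1],
])

```text
time: 12.2
eef_pos: [0.5613, -0.0212, 0.0569]
tcp_rot: [0.158, 0.988, 0.0, -0.001]
contact_force: [-2.1, 3.4, -1.3]
opening: 0.328
finger_force: 70.9
```

```bash
python3 - <<'E'
from h import *
s=ctrl.get_state();print(s["eef_pos"],s["tcp_rot"],s["opening"],s["contact_force"],s["wrist_torque"])
E
```

```text
[ 0.56129207 -0.02121046  0.05687362] [ 1.57526173e-01  9.87514095e-01  4.10575123e-04 -1.11733938e-03] 0.3283643026652606 [-2.09488095  3.40807159 -1.2741671 ] [0.63166882 0.34900715 0.14956432]
```

Request:
send_rows([
  [-0.003,0.001,0,0,-1],
  [-0.006,0.001,0,0,-1],
  [-0.009,0.001,0,0,-1],
  [-0.012,0.001,0,0,-1],
  [-0.015,0.001,0,0,-1],
  [-0.015,0.001,0,0,-1],
])

```text
time: 12.8
eef_pos: [0.5744, -0.0249, 0.0565]
tcp_rot: [0.157, 0.988, -0.0, -0.003]
contact_force: [-4.0, 1.4, -1.1]
opening: 0.335
finger_force: 70.9
```

```bash
python3 - <<'E'
from h import *
s=ctrl.get_state();print(s["eef_pos"],s["tcp_rot"],s["opening"],s["contact_force"],s["wrist_torque"])
E
```

```text
[ 0.5743998  -0.02491854  0.05648033] [ 1.57472701e-01  9.87520055e-01 -4.65652820e-05 -2.54713774e-03] 0.3347789480125948 [-4.01344667  1.3928746  -1.09080607] [0.30019281 0.62549348 0.07696149]
```

Request:
send_rows([
  [-0.002,0,0,0,-1],
  [-0.004,0,0,0,-1],
  [-0.006,0,0,0,-1],
  [-0.008,0,0,0,-1],
  [-0.008,0,0,0,-1],
])

```text
time: 13.3
eef_pos: [0.58, -0.0268, 0.0562]
tcp_rot: [0.158, 0.987, 0.0, -0.006]
contact_force: [-10.9, 4.7, 4.2]
opening: 0.336
finger_force: 71.7
```

Request:
send_rows([
  [-0.002,0,0,0,-1],
  [-0.002,0,0,0,-1],
  [-0.004,0,0,0,-1],
  [-0.004,0,0,0,-1],
])

```text
time: 13.7
eef_pos: [0.5834, -0.0279, 0.0561]
tcp_rot: [0.158, 0.987, 0.0, -0.006]
contact_force: [-12.8, 4.4, 6.3]
opening: 0.336
finger_force: 71.7
```

Request:
send_rows([
  [-0.002,0,0,0,-1],
  [-0.004,0,0,0,-1],
  [-0.004,0,0,0,-1],
])

```text
time: 14.0
eef_pos: [0.5835, -0.0279, 0.0561]
tcp_rot: [0.157, 0.987, 0.001, -0.012]
contact_force: [-26.3, 8.4, 15.7]
opening: 0.342
finger_force: 73.0
```

```bash
python3 - <<'E'
from h import *
import cv2
s=ctrl.get_state();print(s["eef_pos"],s["tcp_rot"],s["opening"],s["contact_force"],s["wrist_torque"])
b=ctrl.read_camera("side");cv2.imwrite("pics/in1.png",b[:,:,::-1])
h=cv2.cvtColor(b,cv2.COLOR_RGB2HSV);m=(h[...,1]>90)&(h[...,0]>8)&(h[...,0]<28);m[:195]=0;m[245:]=0;m[:,:290]=0;m[:,390:]=0
y,x=np.nonzero(m);print(len(x),x.min(),x.max(),y[x==x.min()],x.mean(),y.mean())
u=np.r_[.9508,-.3098,0];M=np.r_[.6098,-.0373,.055]
for d in(-.004,0,.004):print(d,proj("side",M-(.031+d+75e-3)*u),proj("side",M-(.031+d+.045)*u))
E
```

```text
[ 0.58349696 -0.02785764  0.05605153] [ 1.57458160e-01  9.87450443e-01  8.33473392e-04 -1.21595812e-02] 0.3417169842148857 [-26.33664098   8.38268112  15.72563414] [ 0.99154666  3.29719256 -0.04492342]
101 328 346 [228] 338.63366336633663 224.72277227722773
-0.004 [328.62537093 228.47835956] [339.17486121 225.13652107]
0 [327.20889969 228.92706542] [337.77576562 225.57972272]
0.004 [325.79008727 229.37651292] [336.37437182 226.02365239]
```

It has hit a hard stop: the force is 27 N with no further motion. I'll relax the push and release.

Request:
send_rows([
  [0.002,0,0,0,-1],
  [0.003,0,0,0,-1],
  [0.003,0,0,0,-1],
  [0.003,0,0,0,0],
  [0.003,0,0,0,0.3],
  [0.003,0,0,0,0.4],
  [0.003,0,0,0,0.4],
  [0.003,0,0,0,0.4],
])

```text
time: 14.85
eef_pos: [0.5892, -0.0298, 0.0576]
tcp_rot: [0.158, 0.987, -0.0, 0.001]
contact_force: [0.7, 0.3, 0.4]
opening: 0.695
finger_force: 0.0
```

Request:
send_rows([
  [0,0,-0.02,0,0.4],
  [0,0,-0.05,0,0.4],
  [0.02,0,-0.09,0,0.4],
  [0.06,0,-0.12,0,0.4],
  [0.1,0.02,-0.15,0,0.4],
  [0.12,0.06,-0.15,0,0.4],
  [0.12,0.1,-0.15,0,0.4],
  [0.12,0.1,-0.15,0,0.4],
])

```text
time: 15.65
eef_pos: [0.5062, 0.1063, 0.2084]
tcp_rot: [0.155, 0.988, 0.001, 0.001]
contact_force: [-0.1, -1.2, 0.7]
opening: 0.699
finger_force: 0.0
```

```bash
python3 - <<'E'
from h import *
import cv2
s=ctrl.get_state();print(s["eef_pos"],s["opening"],s["contact_force"])
u=np.r_[.9508,-.3098,0];M=np.r_[.6098,-.0373,.055]
for n in("side","top"):
    b=ctrl.read_camera(n);cv2.imwrite(f"pics/fin_{n}.png",b[:,:,::-1])
    h=cv2.cvtColor(b,cv2.COLOR_RGB2HSV);m=(h[...,1]>90)&(h[...,0]>8)&(h[...,0]<28)
    p=proj(n,M-.09*u).astype(int);k=np.zeros_like(m);k[p[1]-30:p[1]+30,p[0]-30:p[0]+30]=1;m&=k
    y,x=np.nonzero(m);print(n,len(x),x.min() if len(x) else 0,x.mean(),y.mean(),y.max(),"nozzle tip pred",proj(n,M-.106*u),"nozzle base pred",proj(n,M-.056*u),"1mm",proj(n,M)-proj(n,M-.001*u))
    ang=cv2.fitLine(np.c_[x,y].astype(np.float32),cv2.DIST_L2,0,.01,.01).ravel();q=proj(n,M)-proj(n,M-.1*u);print(ang,q/np.linalg.norm(q))
E
```

```text
[0.50623126 0.10629934 0.20840387] 0.6990664670829033 [-0.13870669 -1.16306149  0.70801482]
side 104 328 338.3557692307692 224.81730769230768 229 nozzle tip pred [327.20889969 228.92706542] nozzle base pred [344.748374   223.37095903] 1mm [ 0.33946308 -0.10753418]
[ 9.5221251e-01 -3.0543637e-01  3.3835577e+02  2.2481731e+02] [ 0.95331188 -0.30198751]
top 79 347 350.49367088607596 198.9240506329114 208 nozzle tip pred [347.13082398 208.61506095] nozzle base pred [352.56669531 192.24957436] 1mm [ 0.10742704 -0.32342482]
[ 3.1577903e-01 -9.4883275e-01  3.5049368e+02  1.9892406e+02] [ 0.3152208  -0.94901836]
```

```bash
python3 -c "
from plant import ctrl
print(ctrl.sign_off())"
```

```text
the job is handed in; nothing more can be done
None
```

The plug lies flat in the tray, and the lance is pushed past the seal to a hard stop at the estimated bore bottom and released; the job is handed in, but the hand-in gave no pass or fail verdict.

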